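# Open the button case for a customer and hold it

### The job

The glazed lid of the button case on the counter has no knob: pick up the loose turned-wood tube handle and push it, open end down, fully home onto the steel spigot at the side of the case. Then pull the handle over towards you to raise the lid to 45 degrees and finish while still holding it there by the handle alone (the lid falls shut if you let go, so do not let go), without touching the case or lid yourself. Leave the other things on the counter where they stand.

Things in the scene. Friction and masses are not known exactly. Their poses are not given: they have to be found in the camera images.
- handle: Loose turned-wood tube handle, about 110 g, standing upright on its open end. Tube 26 mm in diameter, 130 mm long, plus an 8 mm dome on the closed top (138 mm in all); a collar 40 mm in diameter, 10 mm high, rings the open lower end. Bore 17 mm in diameter, 105 mm deep from below. Origin: centre of its open underside; z points up along the tube.
- case: Fixed wooden button display case 200 mm (its x) by 280 mm (its y) by 62 mm high, buttons inside; place and yaw vary. Origin: centre of its underside; x points away from the robot, y left, z up. Its lid (wood frame, clear pane, 200 x 280 x 10 mm, top at 72 mm) is hinged along y on the near (-x) upper rim. The axle leaves the right (-y) side, past a brass plate 12 mm thick, to a steel hub with the spigot.
- lid (a joint): Lid angle in rad: 0 closed, grows as the far (+x) edge rises, 1.35 at most. The lid (about 0.4 kg, no spring) falls shut from any angle; holding takes about 3 N at the handle. It turns in one piece with hub and spigot: the spigot leans from upright by the lid's angle, towards the case's -x (the robot).
- hinge (a point): Point on the hinge axis in the middle of the hub (upright steel cylinder 34 mm in diameter, 190 mm to the right of the case's middle, 50 mm from its side). Fixed to the case, 67 mm above the counter. The hinge axis runs through it along the case's y.
- shoulder (a point): Centre of the flat top of the hub, on which the handle's underside rests when fully home; 30 mm from the hinge axis, 97 mm above the counter when the lid is closed. Turns with the lid; z points along the spigot.
- spigot_tip (a point): Top of the steel spigot: 14 mm in diameter for 45 mm above the shoulder, then a cone 10 mm high to a 6 mm tip (152 mm above the counter when the lid is closed). Turns with the lid.
- mushroom: Bystander: turned-wood darning mushroom, 107 mm high, foot 44 mm, stem 22 mm, head 68 mm in diameter. Origin: centre of its underside.
- bobbin: Bystander: empty wooden bobbin, solid, 98 mm high, with a 52 mm flange at each end and a 24 mm waist. Origin: centre of its underside.
- spool: Bystander: small thread spool standing in front of the case, 35 mm in diameter, 42 mm high. Origin: centre of its underside.
- jar: Bystander: closed amber glass jar with black cap, 72 mm in diameter, 100 mm high. Origin: centre of its underside.
- tape: Bystander: flat round tape-measure case, 60 mm in diameter, 16 mm high. Origin: centre of its underside.
- ruler: Bystander: flat wooden ruler 300 x 30 x 6 mm lying on the counter. Origin: centre of its underside.
There are look-alikes about, which are no part of the job. Leave any black, orange or red look-alike of the handle alone.

How it is judged:
On the way:
1. the handle is fully home on the spigot while the lid is still closed (distance between handle and shoulder below 0.006 m and angle between the z axis of handle and the z axis of shoulder, either way round below 0.2 rad and value of joint lid below 0.12 rad), for 0.2 s.
At the end, for the whole second after the job is handed in: The lid stands still at 45 degrees (within 6 degrees either way), the handle is fully home on the spigot (its underside within 6 mm of the shoulder), the gripper still holds the handle, the robot touches neither case nor lid, and no bystander has moved by 30 mm (distance between handle and shoulder below 0.006 m and angle between the z axis of handle and the z axis of shoulder, either way round below 0.2 rad and value of joint lid between 0.675 and 0.895 rad and velocity of joint lid between -0.1 and 0.1 rad/s and contact force between the fingers and handle above 0.5 N and contact force between each of the fingers, the arm and case below 0.5 N and distance of each of mushroom, bobbin, spool, jar, tape, ruler from where it was at the start of the episode below 0.03 m); the arm keeps its last pose, push and grip.
It fails at once if the lid is raised without the handle on the spigot (value of joint lid above 0.2 rad and distance between handle and shoulder above 0.03 m).
It fails at once if a bystander is moved or knocked over (distance of any of mushroom, bobbin, spool, jar, tape, ruler from where it was at the start of the episode above 0.03 m or angle between any of mushroom, bobbin, spool, jar, tape, ruler's own z axis and vertical above 0.5 rad).
It also fails if it takes over 58 s, if anything falls off the work surface, if the arm or the gripper's body presses on something with over 40 N, if the wrist force passes 120 N, or if a joint passes its speed limit or range.

### The arm

A 7-joint arm with a two-finger parallel gripper is mounted at the origin on the work surface. World frame = base frame: x ahead of the robot, y to its left, z up, the work surface at z = 0. Lengths are in m, angles in rad, forces in N, time in s.
With the tool pointing down it reaches from about 0.425 to 0.825 m from the base axis. Payload 3.6 kg.
Tool frame: the origin (TCP) lies at the very end of the fingers, on their centre line; the grasp point (between the pads) lies robot.tcp_to_grasp behind it (robot.tcp_to_grasp is the distance from the TCP to the grasp point, in m); z points along the fingers, y is the line along which they close (so a half turn about z gives the same grasp; the last joint's range is limited). The gripper opens to 93 mm and grips with 3 to 60 N. Pads are 15 mm wide; open, the fingers measure 128 mm over their backs; the gripper's body (75 mm by 188 mm) begins 65 mm behind the grasp point.
Start: joints at [-1.264, 0.615, -0.013, 1.423, 0.008, 1.103, -0.04], TCP at [0.213, 0.614, 0.193] pointing down, gripper open.
Joint ranges: [-3.12, 3.12], [-0.3, 2.06], [-1.34, 1.32], [0.26, 2.42], [-1.36, 4.5], [0.01, 1.98], [-2.84, 2.84]. Speed limits (rad/s): [2.79, 2.79, 3.14, 3.14, 3.14, 3.14, 3.14].

### API

Orientations are given as a rotation vector (axis times angle).
In Python, from rig import robot gives the robot as it stands.
- The arm moves only by the tool arm_command, never from a script. Its argument "commands" is a list of rows, each an object with "jaw": the gripper command: -1 is shut, 1 is fully open, values between are in proportion; "linear": the shift along the tool's x, y, z in m, a list of three; "spin": the turn about the tool's z in degrees. A call has exactly 5 rows; each row is the pose to reach, as a shift and turn from the pose commanded when the call began, along the tool's axes at that moment; what a row does not reach only later rows make up. A row lasts 1/12 s, in which the tool goes at most 41.7 mm and 7.16 degrees, less where a joint would pass 70% of its speed; a pose out of reach is approached as far as the arm can. A call with a gripper value outside its range is refused whole. The fingers move at their own pace and stop on an object; the grip force is fixed at half the most. Time passes only in rows, so rows that repeat a pose let the fingers close, or fill a call up. It gives the time, the measured TCP pose, the force, the opening and the grip force at its end, in the units of the state.
- robot.get_state(): the state, without advancing time (a new reading comes with each control period).
- robot.capture(name): name is "scene" or "top" or "wrist"; returns a dict with "color" (480x640x3 uint8, red, green, blue), "mtx" (3x3 intrinsics, pixels), "R" (3x3) and "t" (3): a world point X has camera coordinates R X + t. Camera axes: x right, y down, z forward; pixel columns grow to the right and rows downward; lengths in m; the calibration is good to about 2 mm. A picture is of the moment at which its call begins. There is no depth.
- robot.close_job(): hands the job in; it is judged then, once.
Trained networks look in a picture, given as the dict that the camera call returned (one of the last four; its "shot" number tells which), for a name from the list of things; names that differ only in an ending like _2 or _b are one class to them, and where a whole thing is asked for, a point or a joint stands for the part that bears it (a point fixed in the world has none). Each returns a list of dicts, best first, with "p" (0 to 1); they miss things now and then, are a little off and sometimes report something else, mostly with a low value. They report only what shows in the picture. A call takes as long as a camera call. They do not tell look-alikes from the thing itself.
- robot.cut_out(picture, thing): "pixels" (480x640 bool, what is visible of it) and "rect" ([left, top, right, bottom] in pixels, round what is visible of it).
The state is a dict: "clock": time; "qpos": joint angles; "joint_velocities": joint speeds; "joint_efforts": joint torques, N m; "ee_pos": TCP position; "tcp_rot": TCP orientation; "wrist_force": force on the tool from outside, world axes, zero at the start; "wrist_torque": the same for the moment, N m; "gripper_width": finger opening in m; "grasp_force": force on a finger pad.
Only numpy, scipy, OpenCV 4.12 (cv2) and the standard library are available. Lean on these libraries where they do the work, as an engineer would, in place of code of your own. Each camera call takes 0.05 s, during which the arm holds its last target. There are 200 camera calls.

## Working session

There is one attempt and no reset: what is moved stays moved. The work goes in short steps, Python scripts to look and compute and a tool call to move; the robot and the scene stay as the last step left them, time stands still between calls to the robot, and variables do not carry over. Pictures are saved under pics/ and viewed, at most 10 in all, crops included, and the job is handed in when it is done.

Besides the shell and the picture viewer there is one more tool, called after "Call:" by a JSON object that holds its "method" and its "body". arm_command: Moves the arm, as the interface text tells. Its arguments: {"type":"object","properties":{"commands":{"type":"array"}},"required":["commands"]}

```bash
mkdir -p pics; ls; python3 - <<'E'
from rig import robot
import cv2,numpy as np
s=robot.get_state();print({k:np.round(v,3) for k,v in s.items()},robot.tcp_to_grasp)
ims=[]
for n in ["scene","top"]:
    c=robot.capture(n);ims.append(c["color"])
    print(n,c["mtx"].round(1).tolist(),c["R"].round(3).tolist(),c["t"].round(3).tolist())
    for th in ["handle","case","lid","shoulder","spigot_tip","mushroom","bobbin","spool","jar","tape","ruler"]:
        try: print(th,[(round(d["p"],2),[int(v) for v in d["rect"]]) for d in robot.cut_out(c,th)][:5])
        except Exception as e: print(th,e)
    cv2.imwrite(f"pics/{n}0.png",c["color"][:,:,::-1])
E
```

```text
pics
{'clock': np.float64(0.0), 'qpos': array([-1.264,  0.616, -0.013,  1.425,  0.008,  1.103, -0.04 ]), 'joint_velocities': array([-0.   , -0.002, -0.   ,  0.001, -0.   , -0.001, -0.   ]), 'joint_efforts': array([-0.0000e+00, -4.5894e+01,  2.0900e-01, -1.6574e+01, -6.1000e-02,
        2.0000e-02,  0.0000e+00]), 'ee_pos': array([0.213, 0.613, 0.192]), 'tcp_rot': array([-0.522, -3.098,  0.004]), 'wrist_force': array([-0.824,  0.409,  0.407]), 'wrist_torque': array([-0.044,  0.023, -0.002]), 'grasp_force': np.float64(0.0), 'gripper_width': np.float64(0.093)} 0.0188
scene [[552.6, 0.0, 322.1], [0.0, 552.6, 236.3], [0.0, 0.0, 1.0]] [[-0.207, 0.978, -0.025], [0.589, 0.104, -0.801], [-0.781, -0.18, -0.598]] [0.11, -0.228, 1.645]
handle [(0.95, [491, 222, 514, 278]), (0.89, [445, 244, 468, 300]), (0.84, [457, 220, 469, 277]), (0.83, [468, 203, 489, 259])]
case [(0.77, [267, 244, 439, 411]), (0.72, [281, 231, 406, 257])]
lid [(0.79, [265, 246, 442, 387]), (0.47, [281, 233, 406, 256])]
shoulder [(0.92, [268, 246, 444, 383]), (0.17, [387, 254, 405, 280])]
spigot_tip [(0.83, [271, 241, 443, 386
[... 246 characters left out ...]
24.1], [0.0, 474.7, 239.3], [0.0, 0.0, 1.0]] [[-0.002, -1.0, -0.009], [-0.99, 0.004, -0.138], [0.138, 0.009, -0.99]] [0.018, 0.603, 1.157]
handle [(0.84, [162, 286, 189, 304]), (0.75, [206, 254, 228, 269]), (0.67, [181, 315, 206, 330]), (0.52, [200, 288, 226, 305])]
case [(0.95, [227, 146, 364, 234])]
lid [(0.8, [226, 145, 369, 230])]
shoulder [(0.83, [227, 144, 368, 234])]
spigot_tip [(0.97, [224, 145, 368, 234])]
mushroom [(0.93, [433, 291, 467, 316]), (0.7, [414, 192, 433, 210]), (0.41, [227, 146, 368, 231])]
bobbin [(0.82, [458, 229, 490, 257])]
spool [(0.54, [261, 280, 275, 289])]
jar [(0.74, [154, 234, 191, 264])]
tape [(0.66, [415, 190, 435, 211])]
ruler [(0.61, [262, 303, 383, 319])]
```

View pics/scene0.png

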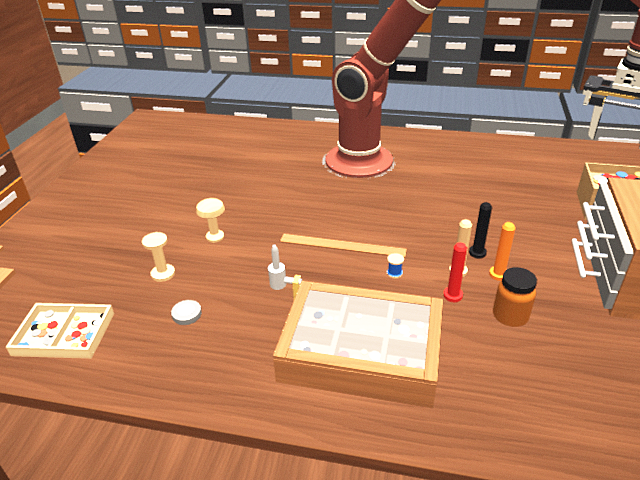

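View pics/top0.png

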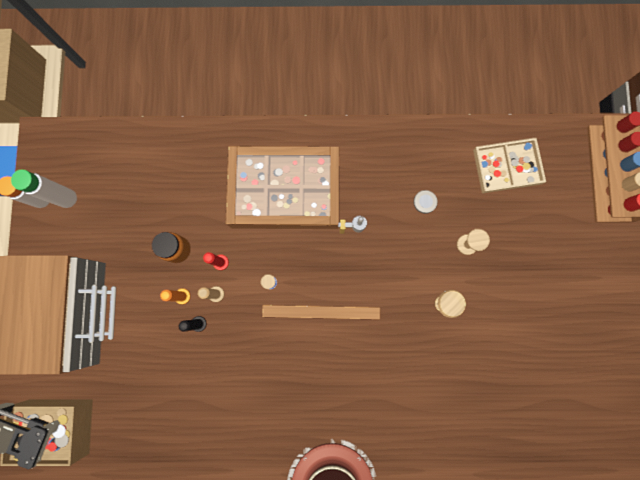

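Scene picture: natural-wood tube at (463,247), look-alikes red (455,272), black (481,230) and orange (502,250); steel hub/spigot at (277,268). In the top picture the wood tube is at (210,294), red (216,261), orange (175,296), black (192,324), spigot (360,223). The natural-wood one fits the description; the coloured ones are excluded. I'll confirm in a crop and measure.

```bash
cat > h.py <<'E'
from rig import robot
import cv2,numpy as np
from scipy.optimize import least_squares
def proj(c,X):
    p=(np.atleast_2d(X)@c["R"].T+c["t"])@c["mtx"].T
    return p[:,:2]/p[:,2:]
def ray(c,uv,z):
    d=c["R"].T@np.linalg.solve(c["mtx"],[uv[0],uv[1],1.]);o=-c["R"].T@c["t"]
    return o+d*(z-o[2])/d[2]
def tube(xy,z0=0):
    a=np.linspace(0,2*np.pi,40,endpoint=False);P=[]
    for r,z in [(.02,0),(.02,.01),(.013,.13),(.009,.135),(.001,.138)]:
        P.append(np.c_[xy[0]+r*np.cos(a),xy[1]+r*np.sin(a),0*a+z0+z])
    return np.vstack(P)
def box(P): return np.r_[P.min(0),P.max(0)]
E
python3 - <<'E'
from h import *
t=robot.capture("top");s=robot.capture("scene")
for nm,c in(("top",t),("scene",s)):
    for d in robot.cut_out(c,"handle"):
        if d["p"]<.3: continue
        r=np.array(d["rect"],float)
        col=c["color"][d["pixels"]].mean(0)
        f=least_squares(lambda q:box(proj(c,tube(q)))-r,ray(c,((r[0]+r[2])/2,(r[1]+r[3])/2),.07)[:2])
        print(nm,r,col.round(),f.x.round(4),f.fun.round(1))
for th,z in(("mushroom",.1),("bobbin",.09),("spool",.04),("jar",.1),("tape",.016),("ruler",.006)):
    d=robot.cut_out(t,th)
    if d:
        r=d[0]["rect"];print(th,r,ray(t,((r[0]+r[2])/2,(r[1]+r[3])/2),z/2).round(3))
a=cv2.resize(t["color"][200:340,130:250],None,fx=4,fy=4,interpolation=2)
b=cv2.resize(t["color"][205:240,330:380],None,fx=6,fy=16/16*6,interpolation=2)
b2=cv2.resize(s["color"][235:300,250:310],None,fx=5,fy=5,interpolation=2)
im=np.zeros((560,800,3),np.uint8);im[:560,:480]=a;im[:210,490:790]=b;im[220:545,490:790]=b2
cv2.imwrite("pics/crop1.png",im[:,:,::-1])
d=robot.cut_out(t,"lid")[0]["pixels"].astype(np.uint8)
for c in cv2.findContours(d,0,1)[0]:
    if cv2.contourArea(c)>500: print(cv2.boxPoints(cv2.minAreaRect(c)))
E
```

```text
top [163.  288.8 190.  304.7] [186. 127.  56.] [0.4602 0.378 ] [-1.6  0.1  1.8 -0.1]
top [180.8 312.4 208.  331.4] [54. 46. 43.] [0.3966 0.3321] [-0.7  1.5  0.7 -1.5]
top [198.1 285.7 224.7 302.2] [177. 147. 109.] [0.4671 0.2932] [ 0.1  0.4 -0.1 -0.4]
top [262.5 306.  382.5 318.1] [195. 146. 100.] [0.4205 0.0208] [ 52.1  -1.8 -52.1   2. ]
scene [443.9 241.8 471.6 301.2] [218.  53.  47.] [0.546  0.2908] [ 1.8 -0.3 -1.6  0.4]
scene [489.1 222.5 513.8 284.4] [237. 136.  50.] [0.4702 0.38  ] [-0.9  1.6  0.9 -1.6]
scene [457.3 222.8 469.4 278.4] [234. 195. 143.] [0.4736 0.3009] [-5.9 -1.6  5.5  1.1]
scene [469.8 203.5 491.  260.5] [37. 32. 31.] [0.3998 0.3379] [-1.3  0.1  1.2 -0.2]
mushroom [433.4, 285.7, 466.1, 317.2] [ 0.446 -0.292  0.05 ]
bobbin [458.4, 228.9, 489.2, 255.5] [ 0.594 -0.36   0.045]
spool [260.4, 280.3, 278.8, 289.8] [0.489 0.155 0.02 ]
jar [156.7, 232.1, 191.5, 262.2] [0.583 0.393 0.05 ]
tape [413.5, 188.7, 436.7, 213.3] [ 0.708 -0.249  0.008]
ruler [261.3, 306.0, 381.5, 317.4] [0.421 0.024 0.003]
[[227. 146.]
 [339. 146.]
 [339. 224.]
 [227. 224.]]
```

View pics/crop1.png

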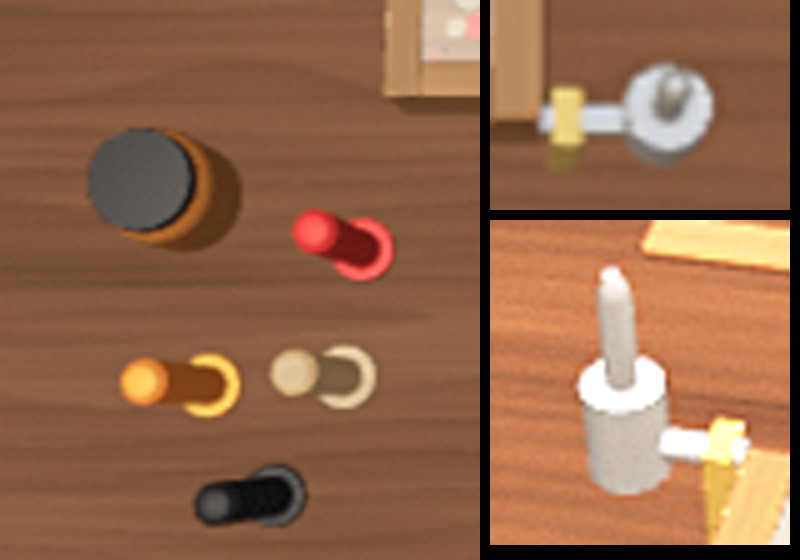

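The crop confirms natural wood at top pixel (216,294) with its dome at (204,293); the hub top is at (360,223). Now triangulating.

```bash
cat >> h.py <<'E'
from scipy.spatial.transform import Rotation as Ro
def axes(): return Ro.from_rotvec(robot.get_state()["tcp_rot"]).as_matrix()
def go(target,st=None):
    s=robot.get_state();R=axes();
    print("tcp",s["ee_pos"].round(4),"tool shift",(R.T@(np.array(target)-s["ee_pos"])).round(4),"y-angle",np.degrees(np.arctan2(R[1,1],R[0,1])).round(1))
E
python3 - <<'E'
from h import *
t=robot.capture("top");s=robot.capture("scene")
print("dome",ray(t,(203.7,293.2),.13),"base",ray(t,(215.7,294.2),.005))
print("hub",ray(t,(359.7,222.7),.097),ray(s,(276.4,268.6),.097),"tip",ray(t,(361.3,217.5),.15),ray(s,(274,245.2),.15))
# lid corners by mask edges
g=cv2.cvtColor(t["color"],7)
for cols in (range(240,260),range(310,330)):
    print("front edge",[int(190+20+np.argmax(np.abs(np.diff(g[210:235,c].astype(int))))) for c in cols][::4],"back",[int(135+np.argmax(np.abs(np.diff(g[135:155,c].astype(int))))) for c in cols][::4])
go([.467,.293,.25])
E
```

```text
dome [0.46597607 0.29337852 0.13      ] base [0.46655207 0.29511862 0.005     ]
hub [ 0.63532948 -0.07062676  0.097     ] [ 0.64014855 -0.06720665  0.097     ] tip [ 0.63824647 -0.07090139  0.15      ] [ 0.63302271 -0.06998083  0.15      ]
front edge [223, 223, 223, 223, 215] back [146, 146, 146, 146, 146]
front edge [215, 215, 215, 223, 224] back [146, 146, 146, 146, 146]
tcp [0.2129 0.6141 0.1934] tool shift [-0.3452 -0.2202 -0.0566] y-angle 70.9
```

Call:
{"method": "arm_command", "body": {"commands": [{"jaw": 0.3, "linear": [0, 0, -0.04], "spin": 0}, {"jaw": 0.3, "linear": [-0.02, -0.015, -0.06], "spin": 0}, {"jaw": 0.3, "linear": [-0.055, -0.035, -0.06], "spin": 0}, {"jaw": 0.3, "linear": [-0.09, -0.057, -0.06], "spin": 0}, {"jaw": 0.3, "linear": [-0.12, -0.08, -0.06], "spin": 0}]}}

```text
clock: 2.27
ee_pos: [0.3022, 0.4978, 0.254]
tcp_rot: [0.522, 3.096, 0.002]
wrist_force: [1.0, 0.4, 0.4]
gripper_width: 0.0646
grasp_force: 0.0
```

Call:
{"method": "arm_command", "body": {"commands": [{"jaw": 0.3, "linear": [-0.035, -0.022, 0], "spin": 0}, {"jaw": 0.3, "linear": [-0.07, -0.044, 0], "spin": 0}, {"jaw": 0.3, "linear": [-0.105, -0.066, 0], "spin": 0}, {"jaw": 0.3, "linear": [-0.14, -0.088, 0], "spin": 0}, {"jaw": 0.3, "linear": [-0.175, -0.11, 0], "spin": 0}]}}

```text
clock: 2.68
ee_pos: [0.4304, 0.3363, 0.2538]
tcp_rot: [0.522, 3.098, 0.001]
wrist_force: [1.4, 0.6, 0.7]
gripper_width: 0.0607
grasp_force: 0.0
```

Call:
{"method": "arm_command", "body": {"commands": [{"jaw": 0.3, "linear": [-0.02, -0.012, 0], "spin": 6}, {"jaw": 0.3, "linear": [-0.04, -0.024, 0], "spin": 12}, {"jaw": 0.3, "linear": [-0.05, -0.03, 0], "spin": 18}, {"jaw": 0.3, "linear": [-0.05, -0.03, 0], "spin": 24}, {"jaw": 0.3, "linear": [-0.05, -0.03, 0], "spin": 26}]}}

```text
clock: 3.1
ee_pos: [0.4677, 0.292, 0.2536]
tcp_rot: [1.215, 2.896, -0.0]
wrist_force: [-0.2, -0.2, -0.7]
gripper_width: 0.0602
grasp_force: 0.0
```

```bash
python3 - <<'E'
from h import *
go([.4665,.294,.082]);c=robot.capture("wrist")
r=[(round(d["p"],2),np.round(d["rect"]),c["color"][d["pixels"]].mean(0).round()) for d in robot.cut_out(c,"handle")]
for q in r: print(q)
print("pred dome",proj(c,[.4665,.294,.138]),"base",proj(c,[.4665,.294,0.005]),box(proj(c,tube([.4665,.294]))))
cv2.imwrite("pics/w1.png",c["color"][:,:,::-1])
E
```

```text
tcp [0.4677 0.292  0.2536] tool shift [0.0024 0.0005 0.1716] y-angle 44.5
(0.83, array([352., 127., 409., 160.]), array([235., 190.,  38.]))
(0.69, array([275., 103., 314., 143.]), array([65., 64., 64.]))
(0.56, array([302., 180., 338., 237.]), array([234., 215., 164.]))
pred dome [[318.67916085 227.14903613]] base [[318.49071738 201.7611418 ]] [301.31469158 184.20053542 335.68131527 239.73759946]
```

View pics/w1.png

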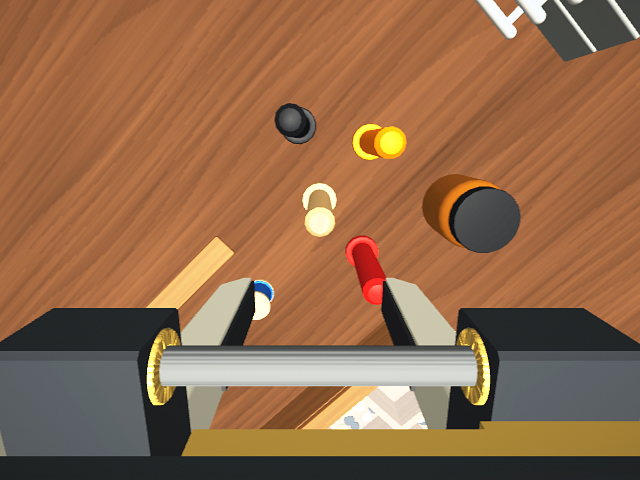

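The wrist picture shows the wooden tube at (319,210) between the fingers' lines, red at (368,270), orange at (380,142), black at (296,124); clear for the fingers.

```bash
python3 - <<'E'
from h import *
c=robot.capture("wrist")
for d in robot.cut_out(c,"handle"):
    r=np.array(d["rect"]);
    f=least_squares(lambda q:box(proj(c,tube(q)))-r,[.4665,.294]);print(d["p"],c["color"][d["pixels"]].mean(0).round(),f.x.round(4),f.fun.round(1))
go([.4665,.294,.082])
E
```

```text
0.97 [236. 191.  38.] [0.462 0.382] [-1.1 -0.4  0.7  0.3]
0.94 [236. 220. 170.] [0.4655 0.2963] [-2.6 -2.4  2.6  1.9]
0.94 [210.  45.  38.] [0.5451 0.2836] [ 0.7  0.9 -0.5 -0.7]
0.87 [64. 64. 64.] [0.3908 0.3401] [-0.7  0.1  0.9 -0.1]
tcp [0.4667 0.2934 0.2535] tool shift [0.0005 0.0003 0.1715] y-angle 45.0
```

Call:
{"method": "arm_command", "body": {"commands": [{"jaw": 0.3, "linear": [0.001, 0, 0.03], "spin": 0}, {"jaw": 0.3, "linear": [0.001, 0.0005, 0.06], "spin": 0}, {"jaw": 0.3, "linear": [0.001, 0.0005, 0.09], "spin": 0}, {"jaw": 0.3, "linear": [0.001, 0.0005, 0.12], "spin": 0}, {"jaw": 0.3, "linear": [0.001, 0.0005, 0.14], "spin": 0}]}}

```text
clock: 3.72
ee_pos: [0.465, 0.2939, 0.111]
tcp_rot: [-1.202, -2.9, 0.004]
wrist_force: [0.4, 0.4, 0.1]
gripper_width: 0.0605
grasp_force: 0.0
```

Call:
{"method": "arm_command", "body": {"commands": [{"jaw": 0.3, "linear": [0, 0, 0.02], "spin": 0}, {"jaw": 0.3, "linear": [0, 0, 0.032], "spin": 0}, {"jaw": 0.3, "linear": [0, 0, 0.032], "spin": 0}, {"jaw": -0.2, "linear": [0, 0, 0.032], "spin": 0}, {"jaw": -1, "linear": [0, 0, 0.032], "spin": 0}]}}

```text
clock: 4.13
ee_pos: [0.4672, 0.2949, 0.0824]
tcp_rot: [1.204, 2.901, 0.002]
wrist_force: [0.6, -0.3, 0.2]
gripper_width: 0.0514
grasp_force: 0.0
```

Call:
{"method": "arm_command", "body": {"commands": [{"jaw": -1, "linear": [0, 0, 0], "spin": 0}, {"jaw": -1, "linear": [0, 0, 0], "spin": 0}, {"jaw": -1, "linear": [0, 0, 0], "spin": 0}, {"jaw": -1, "linear": [0, 0, 0], "spin": 0}, {"jaw": -1, "linear": [0, 0, 0], "spin": 0}]}}

```text
clock: 4.55
ee_pos: [0.4668, 0.2946, 0.082]
tcp_rot: [1.205, 2.901, 0.002]
wrist_force: [0.1, -0.3, 2.3]
gripper_width: 0.0253
grasp_force: 30.0
```

```bash
python3 - <<'E'
from h import *
go([.466,.295,.25]);s=robot.get_state();print(s["gripper_width"],s["grasp_force"],s["wrist_force"].round(1))
E
```

```text
tcp [0.4668 0.2946 0.082 ] tool shift [ 9.00e-04 -1.00e-04 -1.68e-01] y-angle 44.9
0.025288509194717135 30.000267225550488 [ 0.1 -0.3  2.3]
```

Call:
{"method": "arm_command", "body": {"commands": [{"jaw": -1, "linear": [0, 0, -0.02], "spin": 0}, {"jaw": -1, "linear": [0, 0, -0.055], "spin": 0}, {"jaw": -1, "linear": [0, 0, -0.095], "spin": 0}, {"jaw": -1, "linear": [0, 0, -0.135], "spin": 0}, {"jaw": -1, "linear": [0, 0, -0.17], "spin": 0}]}}

```text
clock: 4.97
ee_pos: [0.4664, 0.2941, 0.2538]
tcp_rot: [1.205, 2.901, 0.001]
wrist_force: [0.2, 1.3, -1.2]
gripper_width: 0.0257
grasp_force: 30.0
```

Call:
{"method": "arm_command", "body": {"commands": [{"jaw": -1, "linear": [-0.015, -0.005, 0], "spin": 0}, {"jaw": -1, "linear": [-0.045, -0.016, 0], "spin": 0}, {"jaw": -1, "linear": [-0.08, -0.029, 0], "spin": 0}, {"jaw": -1, "linear": [-0.115, -0.042, 0], "spin": 0}, {"jaw": -1, "linear": [-0.15, -0.055, 0], "spin": 0}]}}

```text
clock: 5.38
ee_pos: [0.5333, 0.1477, 0.2513]
tcp_rot: [-1.204, -2.901, 0.001]
wrist_force: [0.8, 0.1, -1.6]
gripper_width: 0.0252
grasp_force: 30.0
```

Call:
{"method": "arm_command", "body": {"commands": [{"jaw": -1, "linear": [-0.035, -0.013, 0], "spin": 0}, {"jaw": -1, "linear": [-0.07, -0.026, 0], "spin": 0}, {"jaw": -1, "linear": [-0.105, -0.039, 0], "spin": 0}, {"jaw": -1, "linear": [-0.14, -0.051, 0], "spin": 0}, {"jaw": -1, "linear": [-0.16, -0.058, 0], "spin": 0}]}}

```text
clock: 5.8
ee_pos: [0.6057, -0.0112, 0.251]
tcp_rot: [1.213, 2.897, -0.006]
wrist_force: [0.7, -0.4, -0.9]
gripper_width: 0.0257
grasp_force: 30.0
```

Call:
{"method": "arm_command", "body": {"commands": [{"jaw": -1, "linear": [0, 0, 0], "spin": -6}, {"jaw": -1, "linear": [0, 0, 0], "spin": -12}, {"jaw": -1, "linear": [0, 0, 0], "spin": -18}, {"jaw": -1, "linear": [0, 0, 0], "spin": -24}, {"jaw": -1, "linear": [0, 0, 0], "spin": -30}]}}

```text
clock: 6.22
ee_pos: [0.6045, -0.0052, 0.2508]
tcp_rot: [-0.405, -3.114, 0.0]
wrist_force: [-0.5, 0.5, -1.1]
gripper_width: 0.0257
grasp_force: 30.0
```

Call:
{"method": "arm_command", "body": {"commands": [{"jaw": -1, "linear": [0, 0, 0], "spin": -6}, {"jaw": -1, "linear": [0, 0, 0], "spin": -12}, {"jaw": -1, "linear": [0, 0, 0], "spin": -15}, {"jaw": -1, "linear": [0, 0, 0], "spin": -15}, {"jaw": -1, "linear": [0, 0, 0], "spin": -15}]}}

```text
clock: 6.63
ee_pos: [0.6047, -0.0052, 0.2511]
tcp_rot: [-0.006, -3.141, -0.0]
wrist_force: [-0.4, -0.6, -0.8]
gripper_width: 0.0255
grasp_force: 30.0
```

```bash
python3 - <<'E'
from h import *
go([.637,-.07,.252]);s=robot.get_state();print(s["gripper_width"],s["grasp_force"],s["wrist_force"].round(1),s["qpos"].round(2))
out=[]
w=robot.capture("wrist");t=robot.capture("top");sc=robot.capture("scene")
p=s["ee_pos"]
for n,c in(("wrist",w),("top",t),("scene",sc)):
    print(n,"hubtop",proj(c,[.637,-.07,.097]).round(1),"tip",proj(c,[.637,-.07,.152]).round(1),"handle bottom",proj(c,[p[0],p[1],p[2]-.082]).round(1))
    for d in robot.cut_out(c,"handle"):
        r=np.array(d["rect"])
        if d["p"]>.4: print(d["p"].__round__(2),r.round())
im=np.zeros((600,800,3),np.uint8)
im[:480,:480]=w["color"][:,80:560]
u,v=proj(t,p)[0].astype(int);a=cv2.resize(t["color"][max(v-35,0):v+35,u-35:u+35],(280,280),interpolation=2);im[:280,500:780]=a
u,v=proj(sc,p)[0].astype(int);v+=10;a=cv2.resize(sc["color"][v-40:v+60,u-45:u+45],(288,320),interpolation=2);im[280:600,500:788]=a;print(u,v)
cv2.imwrite("pics/m2.png",im[:,:,::-1])
E
```

```text
tcp [ 0.6047 -0.0052  0.2511] tool shift [-0.0325 -0.0646 -0.001 ] y-angle 89.8
0.025520054663115934 29.999053676147014 [-0.4 -0.6 -0.8] [-0.04  0.5   0.03  1.47 -0.01  1.17  1.55]
wrist hubtop [[249.7 253.6]] tip [[237.9 273.2]] handle bottom [[317. 240.]]
0.82 [286. 212. 348. 344.]
0.75 [553. 135. 640. 170.]
top hubtop [[359.4 222. ]] tip [[361.  217.9]] handle bottom [[333.  230.7]]
0.8 [180. 313. 207. 332.]
0.67 [206. 257. 231. 270.]
0.56 [162. 289. 188. 303.]
scene hubtop [[275.5 267.4]] tip [[273.3 245.6]] handle bottom [[309.4 232.2]]
0.96 [298. 170. 320. 241.]
0.69 [464. 200. 494. 260.]
0.67 [488. 223. 516. 283.]
307 206
```

View pics/m2.png

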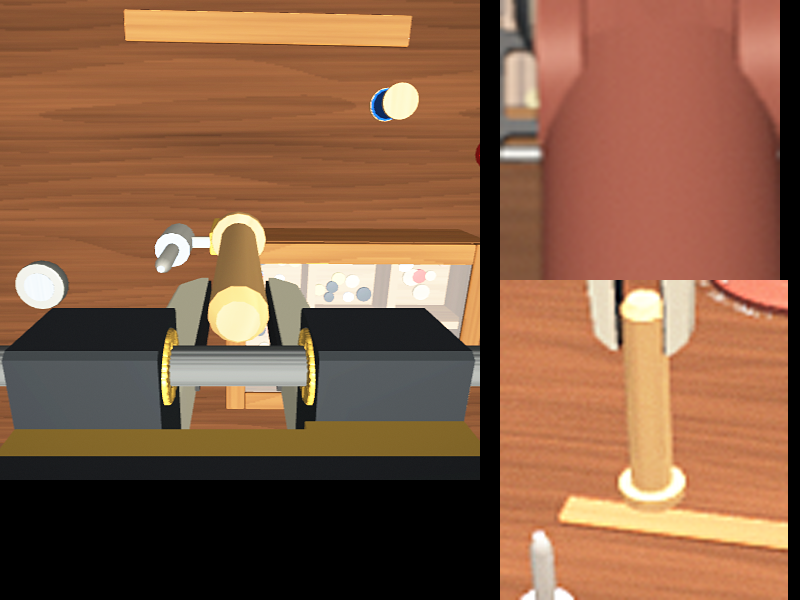

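The handle hangs upright; wrist view: hub top at (252,248), spigot tip (240,268), handle collar (318,238). Moving above the spigot.

Call:
{"method": "arm_command", "body": {"commands": [{"jaw": -1, "linear": [-0.008, -0.016, 0], "spin": 0}, {"jaw": -1, "linear": [-0.018, -0.036, 0], "spin": 0}, {"jaw": -1, "linear": [-0.026, -0.054, 0], "spin": 0}, {"jaw": -1, "linear": [-0.031, -0.064, 0], "spin": 0}, {"jaw": -1, "linear": [-0.031, -0.064, 0], "spin": 0}]}}

```text
clock: 7.35
ee_pos: [0.6364, -0.073, 0.251]
tcp_rot: [-0.011, -3.141, 0.004]
wrist_force: [-0.1, -0.8, -0.8]
gripper_width: 0.0254
grasp_force: 30.0
```

```bash
python3 - <<'E'
from h import *
s=robot.get_state();p=s["ee_pos"];go([.6355,-.069,.252])
w=robot.capture("wrist");sc=robot.capture("scene")
for n,c in(("wrist",w),("scene",sc)):
    print(n,"hubtop",proj(c,[.6355,-.069,.097]).round(1),"tip",proj(c,[.6355,-.069,.152]).round(1),"handle bottom",proj(c,[p[0],p[1],p[2]-.082]).round(1))
im=np.zeros((600,800,3),np.uint8)
im[:600,:440]=cv2.resize(w["color"][180:330,265:375],(440,600),interpolation=2)
im[:600,450:800]=cv2.resize(sc["color"][170:290,240:310],(350,600),interpolation=2)
cv2.imwrite("pics/m3.png",im[:,:,::-1])
E
```

```text
tcp [ 0.6364 -0.073   0.251 ] tool shift [ 0.0009  0.004  -0.001 ] y-angle 89.6
wrist hubtop [[321.8 219.2]] tip [[322.4 233.3]] handle bottom [[317.3 239.9]]
scene hubtop [[276.2 267. ]] tip [[274.1 245.2]] handle bottom [[271.3 238.2]]
```

View pics/m3.png

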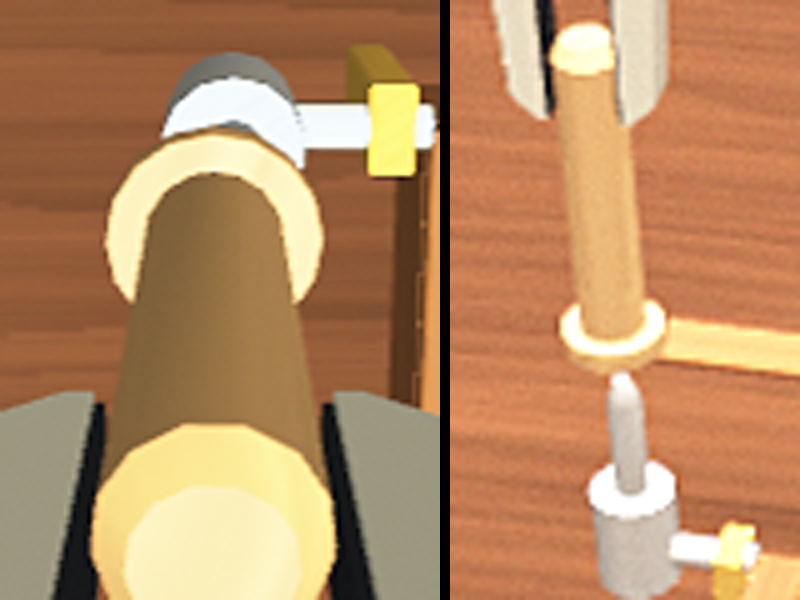

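Scene crop: handle axis ends at (272.6,238), spigot tip at (274.4,245), so the handle needs about 3 mm in +y. Hub in the wrist view is also right of the handle axis (324 vs 319). Correct, descend a bit and re-measure.

Call:
{"method": "arm_command", "body": {"commands": [{"jaw": -1, "linear": [0, 0, 0], "spin": 0}, {"jaw": -1, "linear": [0, 0, 0], "spin": 0}, {"jaw": -1, "linear": [0, 0, 0.005], "spin": 0}, {"jaw": -1, "linear": [0, 0, 0.01], "spin": 0}, {"jaw": -1, "linear": [0, 0, 0.01], "spin": 0}]}}

```text
clock: 7.87
ee_pos: [0.635, -0.0685, 0.24]
tcp_rot: [-0.002, -3.139, -0.001]
wrist_force: [0.2, 0.5, -1.6]
gripper_width: 0.0253
grasp_force: 30.0
```

```bash
python3 - <<'E'
from h import *
s=robot.get_state();p=s["ee_pos"];go([.635,-.069,.241]);go(robot.get_state()["ee_pos"])
w=robot.capture("wrist");sc=robot.capture("scene")
for n,c in(("wrist",w),("scene",sc)):
    print(n,"hubtop",proj(c,[.635,-.069,.097]).round(1),"tip",proj(c,[.635,-.069,.152]).round(1),"handle bottom",proj(c,[p[0],p[1],p[2]-.082]).round(1))
# row-wise centres: scene
g=sc["color"].astype(int);sat=g.max(2)-g.min(2)
for v in range(244,266,3):
    u=np.arange(262,290);m=(sat[v,262:290]<45)&(g[v,262:290].min(1)>110);print(v,u[m].mean().round(2) if m.any() else None,m.sum(),end="; ")
print()
for nm,c in (("w",w),("s",sc)):
    for d in robot.cut_out(c,"handle"):
        if d["p"]<.4: continue
        m=d["pixels"];r=np.array(d["rect"]).astype(int)
        if not(250<r[0]<330 and 250<r[2]<360): continue
        print(nm,r,[(v,np.nonzero(m[v])[0].mean().round(1)) for v in range(r[1]+3,r[3]-1,8)])
g=w["color"].astype(int);sat=g.max(2)-g.min(2)
for v in range(190,222,3):
    u=np.arange(295,350);m=(sat[v,295:350]<30);print(v,(u[m].min(),u[m].max()) if m.any() else None,end="; ")
E
```

```text
tcp [ 0.635  -0.0685  0.24  ] tool shift [-0.     -0.0005 -0.001 ] y-angle 89.9
tcp [ 0.635  -0.0685  0.24  ] tool shift [0. 0. 0.] y-angle 89.9
wrist hubtop [[316.5 223.1]] tip [[316.3 238.2]] handle bottom [[316.9 240.2]]
scene hubtop [[276.2 266.9]] tip [[274.1 245.1]] handle bottom [[274.1 242.6]]
244 273.0 11; 247 None 0; 250 274.5 6; 253 274.5 6; 256 275.0 7; 259 275.5 6; 262 276.5 8; 265 276.5 16; 
w [285 210 345 342] [(213, np.float64(317.5)), (221, np.float64(317.0)), (229, np.float64(318.0)), (237, np.float64(317.5)), (245, np.float64(317.5)), (253, np.float64(317.5)), (261, np.float64(318.0)), (269, np.float64(317.5)), (277, np.float64(318.0)), (285, np.float64(318.0)), (293, np.float64(317.5)), (301, np.float64(317.5)), (309, np.float64(317.5)), (317, np.float64(317.0)), (325, np.float64(317.0)), (333, np.float64(317.0))]
s [260 180 280 251] [(183, np.float64(268.5)), (191, np.float64(268.5)), (199, np.float64(269.0)), (207, np.float64(271.0)), (215, np.float64(272.0)), (223, np.float64(272.5)), (231, np.float64(273.0)), (239, np.float64(273.5)), (247, np.float64(272.5))]
190 None; 193 None; 196 None; 199 (np.int64(309), np.int64(326)); 202 (np.int64(306), np.int64(329)); 205 (np.int64(304), np.int64(331)); 208 (np.int64(303), np.int64(332)); 211 (np.int64(302), np.int64(349)); 214 (np.int64(301), np.int64(349)); 217 (np.int64(300), np.int64(349)); 220 (np.int64(339), np.int64(349));
```

Aligned laterally (hub 317.5 vs handle 317.5). Descend, watching force.

Call:
{"method": "arm_command", "body": {"commands": [{"jaw": -1, "linear": [0, 0, 0.005], "spin": 0}, {"jaw": -1, "linear": [0, 0, 0.01], "spin": 0}, {"jaw": -1, "linear": [0, 0, 0.015], "spin": 0}, {"jaw": -1, "linear": [0, 0, 0.02], "spin": 0}, {"jaw": -1, "linear": [0, 0, 0.025], "spin": 0}]}}

```text
clock: 8.48
ee_pos: [0.6358, -0.0692, 0.2156]
tcp_rot: [-0.003, -3.141, 0.0]
wrist_force: [0.2, -0.1, -0.6]
gripper_width: 0.0255
grasp_force: 30.0
```

Call:
{"method": "arm_command", "body": {"commands": [{"jaw": -1, "linear": [0, 0, 0.007], "spin": 0}, {"jaw": -1, "linear": [0, 0, 0.014], "spin": 0}, {"jaw": -1, "linear": [0, 0, 0.021], "spin": 0}, {"jaw": -1, "linear": [0, 0, 0.028], "spin": 0}, {"jaw": -1, "linear": [0, 0, 0.033], "spin": 0}]}}

```text
clock: 8.9
ee_pos: [0.6356, -0.0691, 0.1822]
tcp_rot: [-0.003, -3.14, -0.0]
wrist_force: [-0.4, -0.2, -1.7]
gripper_width: 0.0255
grasp_force: 30.0
```

Call:
{"method": "arm_command", "body": {"commands": [{"jaw": -1, "linear": [0, 0, 0.002], "spin": 0}, {"jaw": -1, "linear": [0, 0, 0.004], "spin": 0}, {"jaw": -1, "linear": [0, 0, 0.004], "spin": 0}, {"jaw": -1, "linear": [0, 0, 0.004], "spin": 0}, {"jaw": -1, "linear": [0, 0, 0.004], "spin": 0}]}}

```text
clock: 9.32
ee_pos: [0.6362, -0.0692, 0.1798]
tcp_rot: [0.003, 3.141, -0.0]
wrist_force: [0.4, -0.5, -1.0]
gripper_width: 0.0255
grasp_force: 30.0
```

Call:
{"method": "arm_command", "body": {"commands": [{"jaw": -1, "linear": [0, 0, 0.001], "spin": 0}, {"jaw": -1, "linear": [0, 0, 0.002], "spin": 0}, {"jaw": -1, "linear": [0, 0, 0.003], "spin": 0}, {"jaw": -1, "linear": [0, 0, 0.004], "spin": 0}, {"jaw": -1, "linear": [0, 0, 0.004], "spin": 0}]}}

```text
clock: 9.73
ee_pos: [0.6374, -0.0693, 0.179]
tcp_rot: [0.003, 3.137, -0.0]
wrist_force: [-3.1, 0.3, 10.9]
gripper_width: 0.0252
grasp_force: 30.0
```

```bash
python3 - <<'E'
from h import *
s=robot.get_state();print(s["ee_pos"].round(4),s["wrist_force"].round(1))
sc=robot.capture("scene");w=robot.capture("wrist")
im=np.zeros((600,800,3),np.uint8)
im[:600,:440]=cv2.resize(w["color"][180:330,265:375],(440,600),interpolation=2)
im[:600,450:800]=cv2.resize(sc["color"][190:310,240:310],(350,600),interpolation=2)
cv2.imwrite("pics/m4.png",im[:,:,::-1])
print(proj(sc,s["ee_pos"]-[0,0,.082]))
E
```

```text
[ 0.6374 -0.0693  0.179 ] [-3.1  0.3 10.9]
[[275.77210699 267.59246286]]
```

View pics/m4.png

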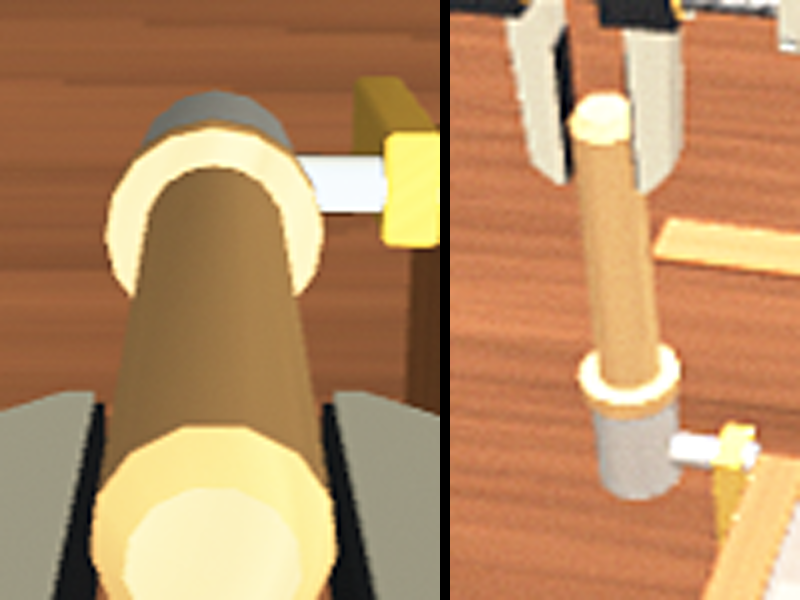

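The wrist and scene crops show the collar seated flat on the hub (scene collar at (276,267)); 11 N push at z=0.179 = home height. Now the arc (radius about 0.127 m, slightly inward).

Call:
{"method": "arm_command", "body": {"commands": [{"jaw": -1, "linear": [0.0044, 0, 0.0001], "spin": 0}, {"jaw": -1, "linear": [0.0088, 0, 0.0003], "spin": 0}, {"jaw": -1, "linear": [0.0132, 0, 0.0007], "spin": 0}, {"jaw": -1, "linear": [0.0176, 0, 0.0012], "spin": 0}, {"jaw": -1, "linear": [0.022, 0, 0.0019], "spin": 0}]}}

```text
clock: 10.25
ee_pos: [0.6202, -0.0692, 0.1783]
tcp_rot: [0.003, 3.125, -0.001]
wrist_force: [3.4, 1.3, 10.2]
gripper_width: 0.0255
grasp_force: 30.0
```

Call:
{"method": "arm_command", "body": {"commands": [{"jaw": -1, "linear": [0.0043, 0, 0.0009], "spin": 0}, {"jaw": -1, "linear": [0.0086, 0, 0.0019], "spin": 0}, {"jaw": -1, "linear": [0.0129, 0, 0.003], "spin": 0}, {"jaw": -1, "linear": [0.0171, 0, 0.0043], "spin": 0}, {"jaw": -1, "linear": [0.0213, 0, 0.0057], "spin": 0}]}}

```text
clock: 10.67
ee_pos: [0.599, -0.0691, 0.1737]
tcp_rot: [0.003, 3.125, -0.001]
wrist_force: [-0.2, 0.7, 15.7]
gripper_width: 0.0253
grasp_force: 30.2
```

```bash
cat >> h.py <<'E'
def ang():
    s=robot.get_state();R=axes();g=s["ee_pos"]-R[:,2]*robot.tcp_to_grasp
    dx=.636-g[0];dz=g[2]-.067
    print("grasp",g.round(4),"theta",np.degrees(np.arctan2(dx,dz)).round(1),"r",np.hypot(dx,dz).round(4),"F",s["wrist_force"].round(1),"T",s["wrist_torque"].round(2),s["gripper_width"].round(4),s["grasp_force"].round(1))
E
python3 - <<'E'
from h import *
ang();print(axes()[:,2])
sc=robot.capture("scene")
cv2.imwrite("pics/m5.png",cv2.resize(sc["color"][160:400,230:470],(600,600),interpolation=2)[:,:,::-1])
E
```

```text
Traceback (most recent call last):
  File "h.py", line 24, in ang
    print("grasp",g.round(4),"theta",np.degrees(np.arctan2(dx,dz)).round(1),"r",np.hypot(dx,dz).round(4),"F",s["wrist_force"].round(1),"T",s["wrist_torque"].round(2),s["gripper_width"].round(4),s["grasp_force"].round(1))
                                                                                                                                                                      ^^^^^^^^^^^^^^^^^^^^^^^^
AttributeError: 'float' object has no attribute 'round'
```

```bash
sed -i 's/,s\["gripper_width"\].round(4),s\["grasp_force"\].round(1)//' h.py
python3 - <<'E'
from h import *
ang();print(axes()[:,2])
sc=robot.capture("scene")
cv2.imwrite("pics/m5.png",cv2.resize(sc["color"][160:400,230:470],(600,600),interpolation=2)[:,:,::-1])
E
```

```text
grasp [ 0.5987 -0.0691  0.1925] theta 16.6 r 0.1309 F [-0.2  0.7 15.7] T [ 0.13 -0.54  0.06]
[ 1.68343548e-02 -7.26346886e-04 -9.99858028e-01]
```

View pics/m5.png

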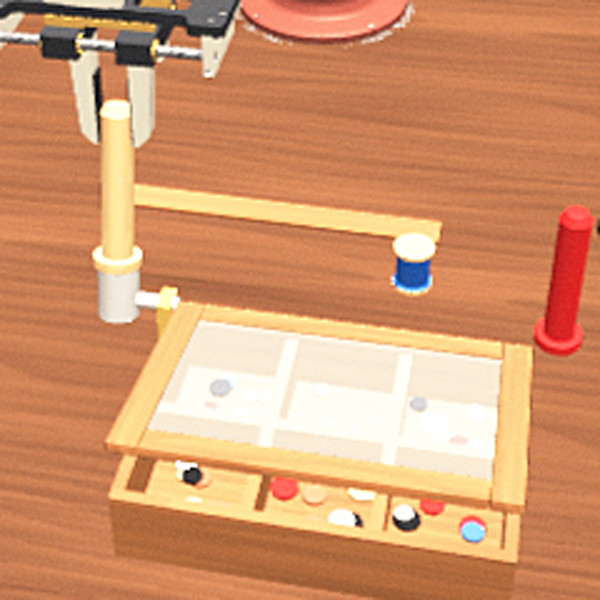

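Scene view: lid lifting (about 17°), collar still seated on the hub; continuing the arc.

Call:
{"method": "arm_command", "body": {"commands": [{"jaw": -1, "linear": [0.0042, 0, 0.0016], "spin": 0}, {"jaw": -1, "linear": [0.0083, 0, 0.0033], "spin": 0}, {"jaw": -1, "linear": [0.0123, 0, 0.0052], "spin": 0}, {"jaw": -1, "linear": [0.0163, 0, 0.0072], "spin": 0}, {"jaw": -1, "linear": [0.0202, 0, 0.0093], "spin": 0}]}}

```text
clock: 11.13
ee_pos: [0.577, -0.069, 0.1645]
tcp_rot: [0.003, 3.129, -0.001]
wrist_force: [-4.1, 1.1, 18.8]
gripper_width: 0.0257
grasp_force: 30.0
```

Call:
{"method": "arm_command", "body": {"commands": [{"jaw": -1, "linear": [0.0038, 0, 0.0023], "spin": 0}, {"jaw": -1, "linear": [0.0076, 0, 0.0047], "spin": 0}, {"jaw": -1, "linear": [0.0112, 0, 0.0073], "spin": 0}, {"jaw": -1, "linear": [0.0148, 0, 0.01], "spin": 0}, {"jaw": -1, "linear": [0.0183, 0, 0.0128], "spin": 0}]}}

```text
clock: 11.55
ee_pos: [0.5549, -0.0688, 0.1501]
tcp_rot: [0.003, 3.138, 0.0]
wrist_force: [-7.4, 0.6, 18.5]
gripper_width: 0.0253
grasp_force: 30.0
```

```bash
python3 - <<'E'
from h import *
ang();print(axes().round(4).tolist())
E
```

```text
grasp [ 0.5549 -0.0688  0.1689] theta 38.5 r 0.1302 F [-7.4  0.6 18.5] T [ 0.31  1.3  -0.01]
[[-1.0, 0.0021, 0.004], [0.0021, 1.0, 0.0001], [-0.004, 0.0002, -1.0]]
```

Call:
{"method": "arm_command", "body": {"commands": [{"jaw": -1, "linear": [0.0035, 0, 0.0024], "spin": 0}, {"jaw": -1, "linear": [0.0068, 0, 0.0047], "spin": 0}, {"jaw": -1, "linear": [0.01, 0, 0.0072], "spin": 0}, {"jaw": -1, "linear": [0.0115, 0, 0.0083], "spin": 0}, {"jaw": -1, "linear": [0.0115, 0, 0.0083], "spin": 0}]}}

```text
clock: 11.97
ee_pos: [0.5423, -0.0688, 0.1397]
tcp_rot: [0.003, 3.141, 0.0]
wrist_force: [-4.4, 1.2, 11.0]
gripper_width: 0.025
grasp_force: 30.0
```

Call:
{"method": "arm_command", "body": {"commands": [{"jaw": -1, "linear": [0, 0, 0], "spin": 0}, {"jaw": -1, "linear": [0, 0, 0], "spin": 0}, {"jaw": -1, "linear": [0, 0, 0], "spin": 0}, {"jaw": -1, "linear": [0, 0, 0], "spin": 0}, {"jaw": -1, "linear": [0, 0, 0], "spin": 0}]}}

```text
clock: 12.38
ee_pos: [0.5423, -0.0688, 0.1397]
tcp_rot: [0.003, 3.141, 0.0]
wrist_force: [-5.3, 1.0, 12.1]
gripper_width: 0.0252
grasp_force: 30.0
```

```bash
python3 - <<'E'
from h import *
ang()
sc=robot.capture("scene");w=robot.capture("wrist")
g=.067
P=[]
# predicted far lid edge for angles, compare with picture
y0=-.07+.05; 
im=np.zeros((600,800,3),np.uint8)
im[:,:480]=cv2.resize(sc["color"][150:390,230:422],(480,600),interpolation=2)
im[:400,490:790]=cv2.resize(w["color"][150:350,245:395],(300,400),interpolation=2)
for a,col in((39,(255,0,0)),(45,(0,255,0)),(51,(0,0,255))):
    t=np.radians(a);ux=np.array([np.cos(t),0,np.sin(t)]);uz=np.array([-np.sin(t),0,np.cos(t)])
    H=np.array([.636,0,.067])
    for off in(-.005,.005)[1:]:
        E=[H+ux*.2+uz*off+[0,y,0] for y in(-.02,.26)]
        q=((proj(sc,E)-[230,150])*2.5).astype(int);cv2.line(im,tuple(map(int,q[0])),tuple(map(int,q[0]+(q[1]-q[0])//4)),col,1)
cv2.imwrite("pics/m6.png",im[:,:,::-1])
E
```

```text
grasp [ 0.5423 -0.0688  0.1585] theta 45.7 r 0.131 F [-5.3  1.  12.1] T [ 0.19  0.91 -0.01]
```

View pics/m6.png

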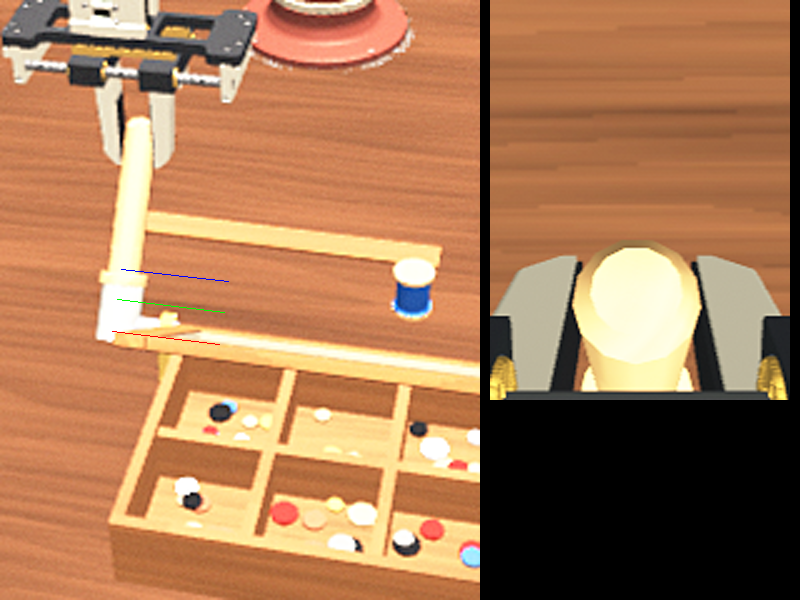

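The lid is up and held, the collar still on the hub; the far lid edge at crop (115,335) lies near my 39° line though, so I check the angle numerically against the closed-lid picture.

```bash
python3 - <<'E'
from h import *
ang()
sc=robot.capture("scene")
i0=cv2.imread("pics/scene0.png")[:,:,::-1]
def pts(a,H=np.array([.636,0,.067]),L=.2,dy=-.02):
    t=np.radians(a);ux=np.array([np.cos(t),0,np.sin(t)]);uz=np.array([-np.sin(t),0,np.cos(t)])
    out=[]
    for l,o in((L,.005),(L,-.005),(0,.005),(0,-.005)):
        for y in(dy,dy+.28): out.append(H+ux*l+uz*o+[0,y,0])
    return proj(sc,out)
def rowat(P,k,u): a,b=P[2*k],P[2*k+1];return a[1]+(b[1]-a[1])*(u-a[0])/(b[0]-a[0])
print("cam",(-sc["R"].T@sc["t"]).round(3))
for a in(0,36,39,42,45,48,51):
    P=pts(a);print(a,"farR",P[0].round(1),"farL",P[1].round(1),"rows at u=300: fartop,farbot,neartop,nearbot",[round(rowat(P,k,300),1) for k in range(4)],"u=400",[round(rowat(P,k,400),1) for k in range(4)])
for nm,im,us,(a,b) in(("closed",i0,(300,400),(355,410)),("closednear",i0,(320,400),(275,310)),("now",sc["color"],(300,400),(255,310))):
    for u in us: print(nm,u,[(v,im[v,u].tolist()) for v in range(a,b) if np.abs(im[v+1,u].astype(int)-im[v-1,u]).sum()>60])
sm=sc["color"][200:320,260:320]
cv2.imwrite("pics/m7.png",np.hstack([cv2.resize(sc["color"][205:305,260:340],(480,600),interpolation=2),cv2.resize(sc["color"][265:305,400:440],(320,600),interpolation=2)])[:,:,::-1])
E
```

```text
grasp [ 0.5424 -0.0688  0.1585] theta 45.7 r 0.1309 F [-5.4  0.2 11. ] T [ 0.22  0.91 -0.02]
cam [1.442 0.213 0.803]
0 farR [273. 355.] farL [438.  379.5] rows at u=300: fartop,farbot,neartop,nearbot [np.float64(359.0), np.float64(362.9), np.float64(279.5), np.float64(283.2)] u=400 [np.float64(373.9), np.float64(377.9), np.float64(291.7), np.float64(295.5)]
36 farR [274.4 288.8] farL [446.7 310.6] rows at u=300: fartop,farbot,neartop,nearbot [np.float64(292.0), np.float64(298.2), np.float64(278.8), np.float64(283.8)] u=400 [np.float64(304.7), np.float64(311.0), np.float64(291.0), np.float64(296.2)]
39 farR [275.1 282.5] farL [447.4 303.9] rows at u=300: fartop,farbot,neartop,nearbot [np.float64(285.6), np.float64(291.7), np.float64(278.8), np.float64(283.8)] u=400 [np.float64(298.0), np.float64(304.4), np.float64(291.0), np.float64(296.2)]
42 farR [275.9 276.2] farL [448.1 297.2] rows at u=300: fartop,farbot,neartop,nearbot [np.float64(279.2), np.float64(285.3), np.float64(278.8), np.float64(283.8)] u=400 [np.float64(291.3), np.float64(297.7), np.float64(291.0), np.float64(296.2)]
45
[... 1656 characters left out ...]
, 209, 117]), (284, [241, 199, 152]), (290, [252, 187, 107]), (291, [236, 153, 90]), (292, [255, 237, 164]), (298, [255, 221, 145]), (299, [251, 178, 107]), (300, [206, 122, 71]), (301, [172, 93, 53])]
now 400 [(262, [255, 255, 244]), (263, [255, 210, 135]), (264, [93, 109, 155]), (265, [4, 75, 182]), (272, [27, 91, 197]), (273, [33, 120, 244]), (274, [87, 177, 255]), (275, [238, 209, 254]), (276, [255, 253, 170]), (277, [228, 144, 89]), (291, [208, 127, 84]), (292, [252, 184, 112]), (293, [255, 235, 153]), (294, [255, 243, 176]), (295, [255, 255, 238]), (297, [255, 250, 211]), (298, [252, 213, 133]), (303, [255, 206, 120]), (304, [255, 176, 96]), (305, [143, 81, 49]), (306, [189, 116, 65])]
```

View pics/m7.png

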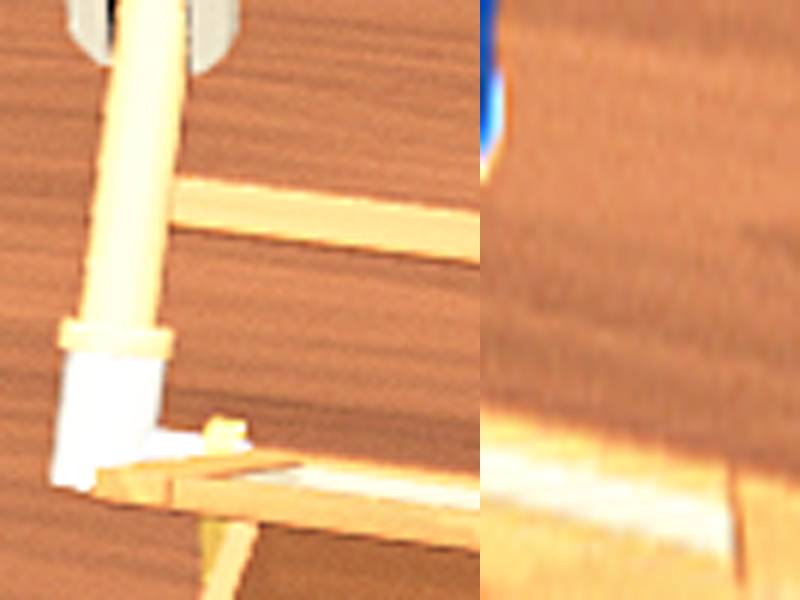

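Measured: far-bottom edge at row 304.5 (u=400) and 291 (u=300), calibrated to about 39.7° — the handle leans a bit more than the lid through bore play. Pull about 5.5° further.

Call:
{"method": "arm_command", "body": {"commands": [{"jaw": -1, "linear": [0.0022, 0, 0.0023], "spin": 0}, {"jaw": -1, "linear": [0.0044, 0, 0.0047], "spin": 0}, {"jaw": -1, "linear": [0.0065, 0, 0.0071], "spin": 0}, {"jaw": -1, "linear": [0.0083, 0, 0.0092], "spin": 0}, {"jaw": -1, "linear": [0.0083, 0, 0.0092], "spin": 0}]}}

```text
clock: 12.95
ee_pos: [0.5323, -0.0687, 0.1296]
tcp_rot: [-0.004, -3.139, -0.001]
wrist_force: [-6.2, 0.3, 9.6]
gripper_width: 0.0253
grasp_force: 30.0
```

Call:
{"method": "arm_command", "body": {"commands": [{"jaw": -1, "linear": [0, 0, 0], "spin": 0}, {"jaw": -1, "linear": [0, 0, 0], "spin": 0}, {"jaw": -1, "linear": [0, 0, 0], "spin": 0}, {"jaw": -1, "linear": [0, 0, 0], "spin": 0}, {"jaw": -1, "linear": [0, 0, 0], "spin": 0}]}}

```text
clock: 13.37
ee_pos: [0.5325, -0.0687, 0.1298]
tcp_rot: [-0.004, -3.139, -0.001]
wrist_force: [-6.1, 1.7, 10.6]
gripper_width: 0.0256
grasp_force: 30.0
```

```bash
python3 - <<'E'
from h import *
ang()
sc=robot.capture("scene");im=sc["color"]
def P(a,l,o,y): 
    t=np.radians(a);return proj(sc,[.636+l*np.cos(t)-o*np.sin(t),y,.067+l*np.sin(t)+o*np.cos(t)])[0]
for u in(300,350,400):
    print(u,[(v,im[v,u].tolist()) for v in range(268,306) if np.abs(im[v+1,u].astype(int)-im[v-1,u]).sum()>60])
# handle axis and collar: image width profile
for d in robot.cut_out(sc,"handle"):
    r=np.array(d["rect"])
    if r[2]<320: print(d["p"],r.round(1),[(v,np.nonzero(d["pixels"][v])[0][[0,-1]].tolist()) for v in range(int(r[1])+2,int(r[3]),6)])
# predictions of shoulder & dome for hub angle
for a in(40,45,50):
    t=np.radians(a);z=np.array([-np.sin(t),0,np.cos(t)]);H=np.array([.636,-.069,.067])
    print(a,[proj(sc,H+z*k)[0].round(1).tolist() for k in(.03,.04,.168)])
for n,z in(("spool",.02),("ruler",.003),("mushroom",.05),("bobbin",.045),("tape",.008),("jar",.05)):
    d=robot.cut_out(sc,n); print(n,d and np.round(d[0]["rect"]))
E
```

```text
grasp [ 0.5326 -0.0687  0.1486] theta 51.7 r 0.1317 F [-6.1  1.7 10.6] T [0.21 1.21 0.02]
300 [(270, [188, 116, 73]), (272, [189, 114, 74]), (273, [244, 160, 98]), (274, [255, 237, 158]), (278, [255, 214, 119]), (279, [158, 83, 47]), (281, [143, 86, 46]), (283, [124, 84, 64]), (284, [200, 159, 126]), (285, [255, 210, 110]), (287, [255, 221, 133]), (298, [255, 219, 142]), (299, [250, 174, 101]), (300, [204, 115, 68]), (301, [172, 92, 52])]
350 [(278, [183, 110, 76]), (279, [229, 144, 93]), (280, [255, 235, 154]), (284, [255, 223, 129]), (285, [227, 133, 73]), (286, [178, 118, 78]), (287, [254, 219, 155]), (289, [253, 202, 116]), (290, [207, 119, 68]), (291, [255, 243, 166]), (292, [255, 242, 165]), (293, [255, 203, 129]), (294, [188, 107, 58])]
400 [(272, [30, 92, 197]), (273, [34, 124, 246]), (274, [89, 178, 255]), (275, [233, 205, 252]), (276, [255, 250, 166]), (277, [231, 153, 97]), (278, [217, 135, 89]), (284, [194, 119, 81]), (285, [231, 146, 97]), (286, [255, 209, 130]), (291, [255, 203, 119]), (293, [246, 195, 134]), (295, [253, 219, 143]), (296, [248, 183, 101]), (297, [217, 129, 79]), (298, [255, 239, 160]), (299, [255, 223, 144]), (300, [211, 124, 71])]
0.86 [269.7 200.3 289.6 267.5] [(202, [283, 291]), (208, [282, 291]), (214, [281, 292]), (220, [281, 292]), (226, [279, 291]), (232, [278, 291]), (238, [277, 289]), (244, [277, 288]), (250, [276, 287]), (256, [275, 286]), (262, [273, 288])]
40 [[278.9, 263.8], [279.5, 258.9], [286.9, 196.6]]
45 [[279.3, 263.9], [279.9, 259.0], [288.5, 197.8]]
50 [[279.6, 264.1], [280.3, 259.3], [290.0, 199.6]]
spool [387. 257. 402. 280.]
ruler [288. 236. 405. 259.]
mushroom [196. 196. 227. 243.]
bobbin [143. 232. 176. 281.]
tape [171. 294. 204. 325.]
jar [270. 263. 448. 302.]
```

Lid edges now fit 45° (far-top row 285.5 at u=400 and 273 at u=300); the handle is pressed home with about 12 N, bystanders are in place. Handing in.

```bash
python3 -c "
from rig import robot
print(robot.close_job())"
```

```text
the job is handed in; nothing more can be done
None
```

The job is handed in: the wooden handle is fully home on the spigot, and the gripper is still holding it with the lid at about 45° by camera measurement. The bystanders I could check were where they started; I didn't get a clear look at the jar at the end. No verdict came back.

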